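# Tare the stock scale with its tin

## Task

Stand the yellow tin wholly on the round pan of the green scale, closed with the lid of its own colour, so that the weight of both turns the black needle. Then turn the dial's bezel until its red zero mark lies under the needle's tip. Let go of everything, and leave the blue tin, the blue lid and all the other things on the bench where they are.

Things in the scene. Friction and masses are not known exactly. Their poses are not given: they have to be found in the camera images.
- scale: Green spring scale, fixed to the bench, 300 x 150 mm, deck 50 mm high. Origin: centre of its underside; x along its length from the dial (at x = -75 mm) to the pan (at x = +70 mm), z up.
- pan_top (a point): Centre of the upper face of the round flat aluminium pan (diameter 120 mm, 5 mm thick, 85 mm over the bench when empty). The pan sinks on a spring under load, 3.3 mm per 100 g, at most 14 mm.
- bezel_top (a point): On the dial's vertical axis, level with the top of the rim of its bezel. The bezel is a knurled steel ring, outer diameter 66 mm, standing 22 mm proud of the scale's deck (top 73 mm over the bench); it turns endlessly about its axis, stiffly enough to stay where it is left (about 0.05 N m). It carries a white dial face with black ticks and a red zero mark. Grip it from above across its outside.
- bezel (a joint): Angle of the bezel (rad), clockwise from above is positive; at 0 the red zero mark points along the scale's +x (to the pan). It may go past a full turn, only its angle modulo 2 pi matters.
- zero_mark (a point): The red zero mark on the dial face, 25.5 mm from the dial's axis, 6 mm wide; turns with the bezel.
- needle (a joint): Angle of the black needle over the dial face (rad), clockwise from above is positive; at 0 (empty pan) it points along the scale's +x. It turns 0.82 rad per 100 g on the pan, and cannot be touched: it lies inside the bezel's rim. Tin and lid together weigh 190 to 320 g, unknown beforehand.
- needle_tip (a point): Tip of the black needle, 25.5 mm from the dial's axis.
- tin_yellow: Yellow open tin, round, outer diameter 56 mm, 60 mm high, wall 3 mm (mouth 50 mm). Origin: centre of its underside, z up.
- lid_yellow: Yellow lid: a flange 62 mm in diameter and 5 mm thick, under it a tapered plug 42 mm in diameter and 10 mm deep, on it an upright round grip 22 mm in diameter and 30 mm high. Origin: centre of the underside of the plug, z up; flange from z = 10 to 15 mm, grip from 15 to 45 mm. When it closes the tin, its origin is 50 mm above the tin's.
- tin_blue: Blue tin like the yellow one; not wanted. Origin: centre of its underside.
- lid_blue: Blue lid like the yellow one; not wanted. Origin: centre of the underside of its plug.
- stub_a: Upright steel bar stub, diameter 24 mm, 70 mm high, beside the yellow tin. Origin: centre of its underside.
- stub_b: Another such stub (24 x 70 mm), beside the yellow lid. Origin: centre of its underside.
- stub_c: Another such stub (24 x 70 mm), beside the scale. Origin: centre of its underside.
- tube: Upright offcut of dark steel tube, diameter 72 mm, 50 mm high. Origin: centre of its underside.
- spray: White bottle with a red cap, diameter 52 mm, 160 mm high. Origin: centre of its underside.
- hammer: Hammer lying on the right side of the bench, handle to -x. Origin: centre of its underside.
Things that resemble listed ones, but are neither listed nor needed, are in the scene too. What is shaped like the lid_yellow but pink is not meant.

How it is judged:
By the outcome, as a careful person would: the job done as asked, in the order asked, and still so for the second after the job is handed in, with the robot touching nothing.
It also fails if it takes over 72 s, if anything falls off the work surface, if the arm or the gripper's body presses on something with over 40 N, if the wrist force passes 120 N, or if a joint passes its speed limit or range.

## Robot

A 7-joint arm with a two-finger parallel gripper is mounted at the origin on the work surface. World frame = base frame: x ahead of the robot, y to its left, z up, the work surface at z = 0. Lengths are in m, angles in rad, forces in N, time in s.
With the tool pointing down it reaches from about 0.4 to 0.85 m from the base axis. Payload 10.4 kg.
Tool frame: the origin (TCP) lies where the fingers leave the gripper's body, on its centre line; the fingertips stand 70 mm ahead of it and the grasp point (between the pads) lies 51 mm ahead of it; z points along the fingers, y is the line along which they close (so a half turn about z gives the same grasp; the last joint's range is limited). The gripper opens to 87 mm and grips with 3 to 60 N. Pads are 19 mm wide; open, the fingers measure 117 mm over their backs; the gripper's body (75 mm by 190 mm) begins 51 mm behind the grasp point.
Start: joints at [-1.335, 0.332, -0.065, 1.46, 0.022, 1.35, -0.088], TCP at [0.16, 0.604, 0.292] pointing down, gripper open.
Joint ranges: [-2.6, 2.6], [-0.5, 2.12], [-1.47, 1.34], [0.16, 2.42], [-1.27, 4.41], [0.06, 2.06], [-2.6, 2.6]. Speed limits (rad/s): [2.22, 2.22, 2.79, 2.79, 3.14, 3.14, 3.14].

## Interface

Orientations are given as a rotation vector (axis times angle).
In Python, from cell import manip gives the robot as it stands.
- The arm moves only by the tool arm_command, never from a script. Its argument "motion" is a list of rows, each a list of 7 numbers: the shift along the tool's x, y, z scaled (see below), then the turn, a rotation vector about the tool's x, y, z scaled (see below), then the opening, from 0 (shut) to 1 (fully open). A call has 1 to 20 rows; each row shifts and turns the commanded pose from where the row before left it, along the tool's axes as they then stand; what a row does not reach is not made up. The controller multiplies each number of a shift by 0.3 m and each number of a turn by 180 degrees. A row lasts 1/10 s, in which the tool goes at most 50 mm and 8.59 degrees, less where a joint would pass 70% of its speed; a pose out of reach is approached as far as the arm can. A call with a number of a shift or a turn outside -1 to 1 is refused whole. A call with a gripper value outside its range is refused whole. The fingers move at their own pace and stop on an object; "squeeze" is the grip in N (left out, the last holds). Time passes only in rows, so rows that do not move let the fingers close. It gives the time, the measured TCP pose, the force, the opening and the grip force at its end, in the units of the state.
- manip.read_state(): the state, without advancing time (a new reading comes with each control period).
- manip.capture(name): name is "scene" or "top" or "wrist"; returns (picture, depth): 420x560x3 uint8, red, green, blue; 420x560 float32, m along the optical axis (not along the pixel's ray), 0 where there is no reading.
- manip.camera_info(name): a dict with "fx", "fy", "cx", "cy" (pixels), "k1" (the pictures are not rectified: a ray, as slopes to the right and down, at radius r is drawn at 1 + k1 r^2 times it, then the intrinsics apply), "eye" and "rotation" of the camera in the world; the wrist camera has in their place "tool_from_camera" (4x4, takes a point from camera to tool coordinates, whose origin is the TCP and whose axes are the flange's). Camera axes: x right, y down, z forward; pixel columns grow to the right and rows downward; lengths in m; the calibration is good to about 2 mm. A picture is of the moment at which its call begins: read the wrist's pose just before it. camera_info takes no time and is no camera call.
- manip.sign_off(): hands the job in; it is judged then, once.
Trained networks look in the newest picture that a camera, given by its name, has taken for a name from the list of things; names that differ only in an ending like _2 or _b are one class to them, and where a whole thing is asked for, a point or a joint stands for the part that bears it (a point fixed in the world has none). Each returns a list of dicts, best first, with "conf" (0 to 1); they miss things now and then, are a little off and sometimes report something else, mostly with a low value. They report only what shows in the picture. A call takes as long as a camera call. They do not tell look-alikes from the thing itself.
- manip.silhouettes(camera, query): "region" (420x560 bool, what is visible of it).
- manip.tip_of(camera, query): "centre" ([x, y, z] in m, in world coordinates, good to about 4 mm: a listed point, or the origin of a listed thing).
The state is a dict: "time": time; "joint_pos": joint angles; "joint_vel": joint speeds; "joint_torque": joint torques, N m; "tcp_pos": TCP position; "orientation": TCP orientation; "ft_force": force on the tool from outside, world axes, zero at the start; "ft_torque": the same for the moment, N m; "gripper_width": finger opening in m; "finger_force": force on a finger pad.
Only numpy, scipy, OpenCV 4.12 (cv2) and the standard library are available. Lean on these libraries where they do the work, as an engineer would, in place of code of your own. Each camera call takes 0.05 s, during which the arm holds its last target. There are 200 camera calls.

## Working session

There is one attempt and no reset: what is moved stays moved. The work goes in short steps, Python scripts to look and compute and a tool call to move; the robot and the scene stay as the last step left them, time stands still between calls to the robot, and variables do not carry over. Pictures are saved under pics/ and viewed, at most 10 in all, crops included, and the job is handed in when it is done.

Besides the shell and the picture viewer there is one more tool, called as name(argument=value, ...) on one line, values as JSON. arm_command: Moves the arm, as the interface text tells. Shifts and turns lie within -1 to 1; 1 stands for 0.3 m of shift or 180 degrees of turn. Its arguments: {"type":"object","properties":{"motion":{"type":"array"},"squeeze":{"type":"number"}},"required":["motion"]}

```bash
mkdir -p pics; cat > h.py <<'E'
import numpy as np, cv2
from cell import manip
from scipy.spatial.transform import Rotation as R
def pose():
    s=manip.read_state(); return np.array(s['tcp_pos']), R.from_rotvec(s['orientation']), s
def cam(name):
    c=manip.camera_info(name)
    if name=='wrist':
        p,r,_=pose(); T=np.eye(4);T[:3,:3]=r.as_matrix();T[:3,3]=p
        T=T@np.array(c['tool_from_camera']); return c,T[:3,3],T[:3,:3]
    return c,np.array(c['eye']),np.array(c['rotation'])
def cloud(name):
    c,e,r=cam(name); im,d=manip.capture(name)
    v,u=np.mgrid[0:420,0:560]
    x=(u-c['cx'])/c['fx'];y=(v-c['cy'])/c['fy'];x0,y0=x,y
    for _ in range(8):
        k=1+c['k1']*(x*x+y*y); x,y=x0/k,y0/k
    P=np.stack([x*d,y*d,d],-1)@r.T+e
    P[d==0]=np.nan
    return im,P
def save(n,im): cv2.imwrite('pics/'+n+'.png',im[...,::-1])
E
python3 - <<'E'
from h import *
for n in ['top','scene']:
    im,P=cloud(n); save(n,im); np.savez(n,im=im,P=P)
    c,e,r=cam(n); print(n,e.round(3),r.round(2).tolist())
    for q in ['tin_yellow','lid_yellow','pan_top','bezel_top','scale','zero_mark','stub_a','tube','spray']:
        print(q,[(np.round(d['centre'],3).tolist(),round(d['conf'],2)) for d in manip.tip_of(n,q)][:5])
p,r,s=pose();print(p,r.as_matrix().round(3),s['time'],s['gripper_width'])
print(np.array(manip.camera_info('wrist')['tool_from_camera']).round(3))
E
```

```text
Traceback (most recent call last):
  File "h.py", line 18, in cloud
    P=np.stack([x*d,y*d,d],-1)@r.T+e
      ~~~~~~~~~~~~~~~~~~~~~~~~~~~~^~
ValueError: operands could not be broadcast together with shapes (420,560) (3,)
```

```bash
sed -i "s/np.array(c\['rotation'\])/R.from_rotvec(c['rotation']).as_matrix()/" h.py
python3 - <<'E'
from h import *
for n in ['top','scene']:
    im,P=cloud(n); save(n,im); np.savez(n,im=im,P=P)
    c,e,r=cam(n); print(n,e.round(3),r.round(2).tolist())
    for q in ['tin_yellow','lid_yellow','pan_top','bezel_top','scale','zero_mark','stub_a','tube','spray']:
        print(q,[(np.round(d['centre'],3).tolist(),round(d['conf'],2)) for d in manip.tip_of(n,q)][:5])
p,r,s=pose();print(p,r.as_matrix().round(3),s['time'],s['gripper_width'])
print(np.array(manip.camera_info('wrist')['tool_from_camera']).round(3))
E
```

```text
top [ 0.407 -0.006  1.683] [[-0.02, -1.0, 0.09], [-1.0, 0.02, -0.02], [0.01, -0.09, -1.0]]
tin_yellow [([0.596, -0.322, 0.003], 0.79), ([0.402, 0.304, 0.001], 0.34)]
lid_yellow [([0.402, 0.307, 0.004], 0.81), ([0.76, 0.158, -0.003], 0.73), ([0.294, 0.301, 0.001], 0.66)]
pan_top [([0.633, -0.0, 0.085], 0.74), ([0.434, -0.298, -0.0], 0.44)]
bezel_top [([0.502, -0.061, 0.076], 0.69)]
scale [([0.572, -0.027, 0.0], 0.74)]
zero_mark [([0.486, -0.036, 0.064], 0.88)]
stub_a [([0.542, 0.077, -0.002], 0.52), ([0.427, 0.362, -0.001], 0.44), ([0.64, -0.271, 0.004], 0.38)]
tube [([0.5, 0.484, -0.001], 0.66)]
spray []
scene [1.397 0.462 0.863] [[-0.49, 0.53, -0.7], [0.87, 0.31, -0.37], [0.02, -0.79, -0.61]]
tin_yellow [([0.592, -0.318, -0.003], 0.74), ([0.497, 0.479, -0.0], 0.66)]
lid_yellow [([0.297, 0.306, -0.001], 0.66), ([0.405, 0.306, -0.002], 0.48), ([0.591, -0.32, 0.0], 0.35), ([0.639, -0.267, 0.001], 0.19)]
pan_top [([0.634, -0.002, 0.085], 0.82)]
bezel_top [([0.501, -0.054, 0.071], 0.56), ([0.636, -0.267, 0.003], 0.31), ([0.592, 0.301, 0.001], 0.3)]
scale [([0.568, -0.033, 0.0], 0.78), ([0.434, -0.308, -0.001], 0.29)]
zero_mark [([0.486, -0.04, 0.067], 0.65)]
stub_a [([0.637, -0.272, 0.002], 0.6), ([0.431, 0.362, 0.004], 0.57), ([0.544, 0.077, 0.003], 0.44)]
tube [([0.499, 0.481, 0.0], 0.63)]
spray [([0.758, 0.153, 0.003], 0.91), ([0.426, 0.362, 0.003], 0.4)]
[0.15993518 0.60419974 0.29226992] [[-0.967  0.256 -0.   ]
 [ 0.256  0.967  0.   ]
 [ 0.     0.    -1.   ]] 1.05 0.08679930907099404
[[ 0.    -0.969 -0.247  0.068]
 [ 1.     0.    -0.001 -0.001]
 [ 0.001 -0.247  0.969 -0.093]
 [ 0.     0.     0.     1.   ]]
```

View pics/top.png

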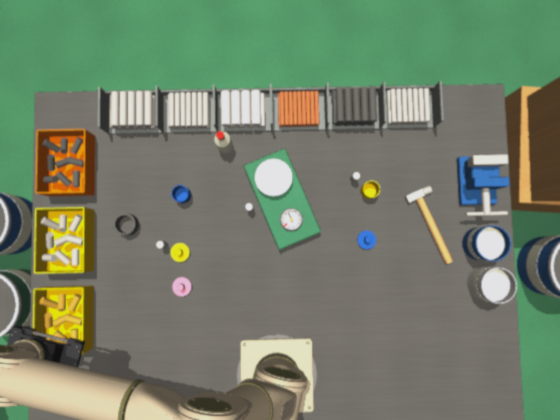

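View pics/scene.png

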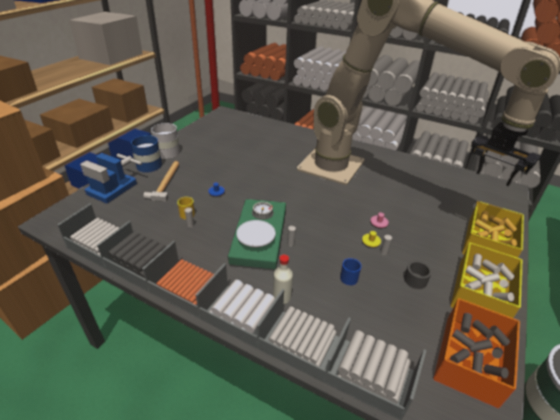

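The top view shows:
- **Yellow tin:** candidates are the yellow tin at (371,189), the blue tin at (181,194) and the dark tube at (126,225). By colour and shape it is (371,189).
- **Yellow lid:** candidates are yellow at (180,252), pink at (181,287) and blue at (367,240). I choose (180,252).
- **Scale:** pan at (273,177), dial at (290,219).
- **Stubs:** (356,176), (160,244) and (249,207).

I'll check the choice in one crop.

```bash
python3 - <<'E'
from h import *
t=np.load('top.npz');s=np.load('scene.npz')
cr=[cv2.resize(t['im'][b-30:b+30,a-30:a+30],(260,260),interpolation=cv2.INTER_CUBIC) for a,b in [(371,189),(180,262),(290,215)]]
save('crop',np.hstack(cr))
def m(c,rad,z0,z1,hue=None):
    for n,f in (('top',t),('scene',s)):
        P=f['P'];hsv=cv2.cvtColor(f['im'],cv2.COLOR_RGB2HSV)
        k=(np.hypot(P[...,0]-c[0],P[...,1]-c[1])<rad)&(P[...,2]>z0)&(P[...,2]<z1)
        if hue:k&=(hsv[...,0]>hue[0])&(hsv[...,0]<hue[1])&(hsv[...,1]>100)
        Q=P[k]
        if len(Q)>3:
            (x,y),r=cv2.minEnclosingCircle(Q[:,:2].astype(np.float32))
            print(n,len(Q),'med',np.median(Q,0).round(3),'circ',round(x,4),round(y,4),round(r,4))
for nm,a in dict(tin=((.594,-.32),.045,.045,.075,(18,38)),lid=((.403,.306),.045,.005,.025,(18,38)),grip=((.403,.306),.045,.03,.055,(18,38)),pan=((.633,0),.075,.07,.1),bez=((.501,-.057),.045,.06,.085),sa=((.639,-.27),.02,.05,.09),sb=((.43,.362),.02,.05,.09),sc=((.543,.077),.02,.05,.09)).items():
    print(nm);m(*a)
E
```

```text
tin
top 77 med [ 0.597 -0.319  0.058] circ 0.5969 -0.319 0.0286
scene 109 med [ 0.596 -0.32   0.056] circ 0.5937 -0.3199 0.0302
lid
top 243 med [0.406 0.306 0.016] circ 0.4056 0.309 0.0325
scene 155 med [0.412 0.31  0.017] circ 0.4026 0.3051 0.0323
grip
top 39 med [0.406 0.307 0.046] circ 0.4065 0.3067 0.0108
scene 43 med [0.408 0.308 0.044] circ 0.402 0.3095 0.0137
pan
top 1097 med [ 0.638 -0.003  0.086] circ 0.6388 -0.0035 0.0605
scene 792 med [ 0.638 -0.004  0.087] circ 0.6352 -0.0058 0.0609
bez
top 315 med [ 0.503 -0.058  0.067] circ 0.5056 -0.0601 0.036
scene 242 med [ 0.501 -0.059  0.068] circ 0.5025 -0.0608 0.0367
sa
top 51 med [ 0.639 -0.269  0.071] circ 0.6398 -0.2699 0.0119
scene 52 med [ 0.641 -0.269  0.067] circ 0.6378 -0.273 0.0141
sb
top 50 med [0.432 0.359 0.069] circ 0.4315 0.3598 0.0123
scene 57 med [0.435 0.359 0.067] circ 0.4303 0.3596 0.0118
sc
top 45 med [0.547 0.076 0.07 ] circ 0.5465 0.0767 0.0116
scene 64 med [0.55  0.077 0.068] circ 0.546 0.0747 0.0132
```

View pics/crop.png

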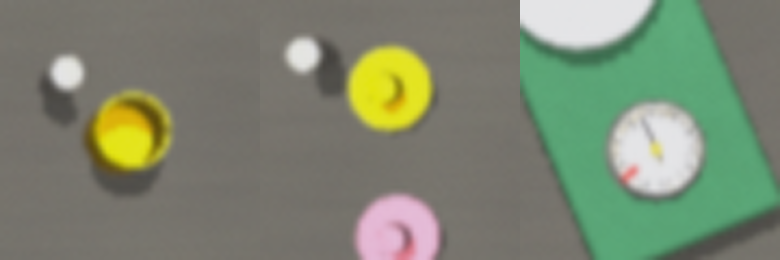

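The crop confirms the choice: yellow open tin with a stub up-left of it, yellow lid (pink one below it), and the needle along the scale's +x with the red mark at the lower left of the dial. Positions and heights agree with the given sizes: tin rim radius 28 mm, pan 86 mm high, pan to dial 145 mm.

```bash
cat > plan.py <<'E'
# usage: plan.py opening x,y,z,ydeg ...   (ydeg = world heading of tool y; tool down)
import sys; from h import *
op=float(sys.argv[1]); p,r,s=pose(); V,W=.040,8.0
print('t',round(s['time'],2),'p',p.round(4),'q',np.round(s['joint_pos'],2).tolist())
rows=[]
for w in sys.argv[2:]:
    x,y,z,yd=map(float,w.split(',')); g=np.array([x,y,z])
    c,sn=np.cos(np.radians(yd)),np.sin(np.radians(yd))
    G=R.from_matrix(np.array([[-c*0-sn*-1*-1,c,0],[c,sn,0],[0,0,-1]]))
    e=(r.inv()*G).as_rotvec()
    n=int(max(1,np.ceil(np.linalg.norm(g-p)/V),np.ceil(np.degrees(np.linalg.norm(e))/W)))
    for i in range(n,0,-1):
        d=r.inv().apply((g-p)/i)/.3; e=(r.inv()*G).as_rotvec()/i/np.pi
        d,e=d.round(3)+0.,e.round(4)+0.
        rows.append([*d.tolist(),*e.tolist(),op]); p=p+r.apply(d*.3); r=r*R.from_rotvec(e*np.pi)
for k in range(0,len(rows),20): print(str(rows[k:k+20]).replace(' ',''))
E
python3 plan.py 1 .48,.15,.28,10 .5955,-.3195,.24,-41.3
```

```text
t 1.05 p [0.1599 0.6042 0.2923] q [-1.33, 0.33, -0.06, 1.46, 0.02, 1.35, -0.09]
[[-0.101,-0.085,0.003,0.0,0.0,0.0259,1.0],[-0.108,-0.077,0.003,0.0,0.0,0.0259,1.0],[-0.114,-0.067,0.003,0.0,0.0,0.0259,1.0],[-0.119,-0.058,0.003,0.0,0.0,0.0259,1.0],[-0.123,-0.048,0.003,0.0,0.0,0.0258,1.0],[-0.127,-0.038,0.003,0.0,0.0,0.0259,1.0],[-0.129,-0.028,0.003,0.0,0.0,0.0258,1.0],[-0.131,-0.017,0.003,0.0,0.0,0.0259,1.0],[-0.132,-0.006,0.003,0.0,0.0,0.0258,1.0],[-0.132,0.004,0.003,0.0,0.0,0.0259,1.0],[-0.132,0.015,0.003,0.0,0.0,0.0258,1.0],[-0.13,0.026,0.003,0.0,0.0,0.0259,1.0],[-0.127,0.036,0.002,0.0,0.0,0.0258,1.0],[-0.124,0.047,0.003,0.0,0.0,0.0259,1.0],[-0.124,0.008,0.01,0.0,0.0,0.0219,1.0],[-0.123,0.017,0.01,0.0,0.0,0.0219,1.0],[-0.121,0.025,0.01,0.0,0.0,0.0219,1.0],[-0.119,0.033,0.01,0.0,0.0,0.0219,1.0],[-0.117,0.042,0.01,0.0,0.0,0.0219,1.0],[-0.114,0.049,0.01,0.0,0.0,0.0219,1.0]]
[[-0.11,0.057,0.01,0.0,0.0,0.0219,1.0],[-0.106,0.065,0.011,0.0,0.0,0.0219,1.0],[-0.101,0.072,0.01,0.0,0.0,0.022,1.0],[-0.096,0.079,0.011,0.0,0.0,0.0219,1.0],[-0.09,0.085,0.01,0.0,0.0,0.022,1.0],[-0.084,0.091,0.011,0.0,0.0,0.0219,1.0],[-0.078,0.096,0.01,0.0,0.0,0.022,1.0]]
```

```bash
sed -i 's/-c\*0-sn\*-1\*-1/-sn/; s/d,e=d.round(3)+0.,e.round(4)+0./d,e=d.round(2 if i>1 else 3)+0.,e.round(3)+0./' plan.py
python3 plan.py 1 .48,.15,.28,10 .5955,-.3195,.24,-41.3
```

```text
t 1.05 p [0.1599 0.6042 0.2923] q [-1.33, 0.33, -0.06, 1.46, 0.02, 1.35, -0.09]
[[-0.1,-0.09,0.0,0.0,0.0,0.026,1.0],[-0.11,-0.08,0.0,0.0,0.0,0.026,1.0],[-0.11,-0.07,0.0,0.0,0.0,0.026,1.0],[-0.12,-0.06,0.0,0.0,0.0,0.026,1.0],[-0.12,-0.05,0.0,0.0,0.0,0.026,1.0],[-0.13,-0.04,0.0,0.0,0.0,0.026,1.0],[-0.13,-0.03,0.01,0.0,0.0,0.026,1.0],[-0.13,-0.01,0.0,0.0,0.0,0.026,1.0],[-0.13,0.0,0.01,0.0,0.0,0.026,1.0],[-0.13,0.01,0.0,0.0,0.0,0.026,1.0],[-0.13,0.02,0.01,0.0,0.0,0.026,1.0],[-0.13,0.03,0.0,0.0,0.0,0.025,1.0],[-0.13,0.03,0.01,0.0,0.0,0.026,1.0],[-0.121,0.046,0.001,0.0,0.0,0.025,1.0],[-0.12,0.01,0.01,0.0,0.0,0.022,1.0],[-0.12,0.02,0.01,0.0,0.0,0.022,1.0],[-0.12,0.02,0.01,0.0,0.0,0.022,1.0],[-0.12,0.03,0.01,0.0,0.0,0.022,1.0],[-0.12,0.04,0.01,0.0,0.0,0.022,1.0],[-0.11,0.05,0.01,0.0,0.0,0.022,1.0]]
[[-0.11,0.06,0.01,0.0,0.0,0.022,1.0],[-0.11,0.07,0.01,0.0,0.0,0.022,1.0],[-0.1,0.07,0.01,0.0,0.0,0.022,1.0],[-0.1,0.08,0.01,0.0,0.0,0.022,1.0],[-0.09,0.09,0.01,0.0,0.0,0.022,1.0],[-0.08,0.09,0.01,0.0,0.0,0.022,1.0],[-0.08,0.094,0.013,0.0,0.0,0.021,1.0]]
```

arm_command(motion=[[-0.1, -0.09, 0, 0, 0, 0.026, 1], [-0.11, -0.08, 0, 0, 0, 0.026, 1], [-0.11, -0.07, 0, 0, 0, 0.026, 1], [-0.12, -0.06, 0, 0, 0, 0.026, 1], [-0.12, -0.05, 0, 0, 0, 0.026, 1], [-0.13, -0.04, 0, 0, 0, 0.026, 1], [-0.13, -0.03, 0.01, 0, 0, 0.026, 1], [-0.13, -0.01, 0, 0, 0, 0.026, 1], [-0.13, 0, 0.01, 0, 0, 0.026, 1], [-0.13, 0.01, 0, 0, 0, 0.026, 1], [-0.13, 0.02, 0.01, 0, 0, 0.026, 1], [-0.13, 0.03, 0, 0, 0, 0.025, 1], [-0.13, 0.03, 0.01, 0, 0, 0.026, 1], [-0.12, 0.046, 0, 0, 0, 0.025, 1], [-0.12, 0.01, 0.01, 0, 0, 0.022, 1], [-0.12, 0.02, 0.01, 0, 0, 0.022, 1], [-0.12, 0.02, 0.01, 0, 0, 0.022, 1], [-0.12, 0.03, 0.01, 0, 0, 0.022, 1], [-0.12, 0.04, 0.01, 0, 0, 0.022, 1], [-0.11, 0.05, 0.01, 0, 0, 0.022, 1]])

```text
time: 3.05
tcp_pos: [0.5316, -0.0656, 0.2624]
orientation: [2.474, 1.936, 0.001]
ft_force: [0.2, -0.3, -0.7]
gripper_width: 0.087
finger_force: 0.0
```

arm_command(motion=[[-0.11, 0.06, 0.01, 0, 0, 0.022, 1], [-0.11, 0.07, 0.01, 0, 0, 0.022, 1], [-0.1, 0.07, 0.01, 0, 0, 0.022, 1], [-0.1, 0.08, 0.01, 0, 0, 0.022, 1], [-0.09, 0.09, 0.01, 0, 0, 0.022, 1], [-0.08, 0.09, 0.01, 0, 0, 0.022, 1], [-0.08, 0.09, 0.013, 0, 0, 0.021, 1], [0, 0, 0, 0, 0, 0, 1], [0, 0, 0, 0, 0, 0, 1]])

```text
time: 3.95
tcp_pos: [0.5941, -0.3191, 0.2398]
orientation: [-2.862, -1.294, 0.001]
ft_force: [0.2, -0.5, -0.1]
gripper_width: 0.087
finger_force: 0.0
```

```bash
cat > rim.py <<'E'
# rim.py x y rad z0 z1 : circle of points from the wrist camera
import sys; from h import *
x,y,rad,z0,z1=map(float,sys.argv[1:6]); im,P=cloud('wrist'); np.savez('wrist',im=im,P=P)
hsv=cv2.cvtColor(im,cv2.COLOR_RGB2HSV)
k=(np.hypot(P[...,0]-x,P[...,1]-y)<rad)&(P[...,2]>z0)&(P[...,2]<z1)
if len(sys.argv)>6:k&=(hsv[...,0]>18)&(hsv[...,0]<38)&(hsv[...,1]>100)
Q=P[k]; print(len(Q),'med',np.median(Q,0).round(4),'circ',np.round(sum(map(lambda a:list(np.atleast_1d(a)),cv2.minEnclosingCircle(Q[:,:2].astype(np.float32))),[]),4))
E
python3 rim.py .5955 -.3195 .045 .052 .068 y; python3 plan.py 1 .5955,-.3195,.088,-41.3
```

```text
800 med [ 0.5916 -0.3215  0.0597] circ [ 0.5931 -0.3199  0.0281]
t 4.0 p [ 0.5946 -0.3178  0.2401] q [-0.1, 0.56, 0.77, 1.42, -0.4, 1.32, -0.03]
[[0.0,0.0,0.13,0.0,0.0,0.0,1.0],[0.0,0.0,0.13,0.0,0.0,0.0,1.0],[0.0,0.0,0.12,0.0,0.0,0.0,1.0],[-0.002,0.006,0.127,0.0,0.0,0.0,1.0]]
```

arm_command(motion=[[0, 0, 0.13, 0, 0, 0, 1], [0, 0, 0.13, 0, 0, 0, 1], [0, 0.003, 0.12, 0, 0, 0, 1], [0, 0, 0.127, 0, 0, 0, 1], [0, 0, 0, 0, 0, 0, 1], [0, 0, 0, 0, 0, 0, 0], [0, 0, 0, 0, 0, 0, 0], [0, 0, 0, 0, 0, 0, 0], [0, 0, 0, 0, 0, 0, 0], [0, 0, 0, 0, 0, 0, 0], [0, 0, 0, 0, 0, 0, 0]], squeeze=20)

```text
time: 5.1
tcp_pos: [0.5955, -0.319, 0.0892]
orientation: [2.861, 1.296, 0.002]
ft_force: [-0.7, 3.0, 6.2]
gripper_width: 0.0564
finger_force: 20.0
```

```bash
python3 plan.py 0 .5955,-.319,.25,-41.3 .6445,-.001,.25,-15 .6445,-.001,.177,-15
```

```text
t 5.1 p [ 0.5955 -0.319   0.0892] q [-0.05, 0.71, 0.69, 1.54, -0.49, 1.07, 0.03]
[[0.0,0.0,-0.11,0.0,0.0,0.0,0.0],[0.0,0.0,-0.11,0.0,0.0,0.0,0.0],[0.0,0.0,-0.11,0.0,0.0,0.0,0.0],[0.0,0.0,-0.1,0.0,0.0,0.0,0.0],[0.001,0.0,-0.106,0.0,0.0,0.0,0.0],[0.1,-0.06,0.0,0.0,0.0,-0.016,0.0],[0.1,-0.06,0.0,0.0,0.0,-0.016,0.0],[0.11,-0.05,0.0,0.0,0.0,-0.016,0.0],[0.11,-0.05,0.0,0.0,0.0,-0.016,0.0],[0.11,-0.04,0.0,0.0,0.0,-0.016,0.0],[0.11,-0.04,0.0,0.0,0.0,-0.017,0.0],[0.12,-0.03,0.0,0.0,0.0,-0.016,0.0],[0.12,-0.03,0.0,0.0,0.0,-0.017,0.0],[0.114,-0.019,0.0,0.0,0.0,-0.016,0.0],[0.0,0.0,0.12,0.0,0.0,0.0,0.0],[0.0,0.0,0.124,0.0,0.0,0.0,0.0]]
```

arm_command(motion=[[0, 0, -0.11, 0, 0, 0, 0], [0, 0, -0.11, 0, 0, 0, 0], [0, 0, -0.11, 0, 0, 0, 0], [0, 0, -0.1, 0, 0, 0, 0], [0, 0, -0.106, 0, 0, 0, 0], [0.1, -0.06, 0, 0, 0, -0.016, 0], [0.1, -0.06, 0, 0, 0, -0.016, 0], [0.11, -0.05, 0, 0, 0, -0.016, 0], [0.11, -0.05, 0, 0, 0, -0.016, 0], [0.11, -0.04, 0, 0, 0, -0.016, 0], [0.11, -0.04, 0, 0, 0, -0.017, 0], [0.12, -0.03, 0, 0, 0, -0.016, 0], [0.12, -0.03, 0, 0, 0, -0.017, 0], [0.114, -0.019, 0, 0, 0, -0.016, 0], [0, 0, 0.08, 0, 0, 0, 0], [0, 0, 0.08, 0, 0, 0, 0], [0, 0, 0.05, 0, 0, 0, 0], [0, 0, 0.03, 0, 0, 0, 0], [0, 0, 0, 0, 0, 0, 0], [0, 0, 0, 0, 0, 0, 0]])

```text
time: 7.1
tcp_pos: [0.6445, -0.0015, 0.1778]
orientation: [2.493, 1.911, 0.001]
ft_force: [-0.1, 0.3, -1.1]
gripper_width: 0.0563
finger_force: 20.0
```

```bash
python3 - <<'E'
from h import *
for n in ['scene','top']:
    im,P=cloud(n); hsv=cv2.cvtColor(im,cv2.COLOR_RGB2HSV)
    k=(np.hypot(P[...,0]-.6445,P[...,1])<.06)&(hsv[...,0]>18)&(hsv[...,0]<38)&(hsv[...,1]>100)
    Q=P[k]; print(n,len(Q),Q.min(0).round(4) if len(Q) else '',Q.max(0).round(4) if len(Q) else '')
    a=im[200:280,200:300] if n=='scene' else im[140:240,230:330]
    if n=='scene': save('onpan',cv2.resize(a,(600,480),interpolation=cv2.INTER_CUBIC))
p,r,s=pose();print(p,s['ft_force'],s['gripper_width'],s['time'])
E
```

```text
scene 309 [ 0.6105 -0.0277  0.0897] [0.6996 0.024  0.2051]
top 0  
[ 0.64468181 -0.00144092  0.17820144] [-0.26261314  0.37667944 -2.1463422 ] 0.05636815570795034 7.2
```

arm_command(motion=[[0, 0, 0.006, 0, 0, 0, 0], [0, 0, 0.005, 0, 0, 0, 0], [0, 0, 0, 0, 0, 0, 0], [0, 0, 0, 0, 0, 0, 0.75], [0, 0, 0, 0, 0, 0, 1], [0, 0, 0, 0, 0, 0, 1], [0, 0, 0, 0, 0, 0, 1], [0, 0, 0, 0, 0, 0, 1], [0, 0, -0.1, 0, 0, 0, 1], [0, 0, -0.12, 0, 0, 0, 1], [0, 0, -0.13, 0, 0, 0, 1], [0, 0, -0.13, 0, 0, 0, 1], [0, 0, 0, 0, 0, 0, 1], [0, 0, 0, 0, 0, 0, 1]])

```text
time: 8.6
tcp_pos: [0.6444, -0.0013, 0.3185]
orientation: [2.492, 1.912, 0.003]
ft_force: [0.0, -0.1, -1.7]
gripper_width: 0.0868
finger_force: 0.0
```

```bash
python3 rim.py .6445 -.0015 .045 .13 .155 y; python3 rim.py .637 -.004 .08 .068 .095; python3 - <<'E'
import numpy as np;from h import save
save('w1',np.load('wrist.npz')['im'])
E
python3 plan.py .5 .48,.15,.28,30 .4045,.307,.2,25
```

```text
768 med [ 0.643  -0.0075  0.1382] circ [ 0.6425 -0.003   0.0281]
7451 med [0.6344 0.0036 0.0789] circ [ 0.6346 -0.0035  0.06  ]
t 8.7 p [ 0.6437 -0.0011  0.3166] q [-0.54, 0.41, 0.65, 1.4, -0.25, 1.42, -0.15]
[[0.06,-0.11,0.02,0.0,0.0,-0.042,0.5],[0.07,-0.1,0.02,0.0,0.0,-0.042,0.5],[0.08,-0.09,0.02,0.0,0.0,-0.042,0.5],[0.1,-0.08,0.02,0.0,0.0,-0.041,0.5],[0.1,-0.07,0.02,0.0,0.0,-0.042,0.5],[0.115,-0.048,0.023,0.0,0.0,-0.041,0.5],[0.12,0.01,0.05,0.0,0.0,0.006,0.5],[0.11,0.01,0.05,0.0,0.0,0.005,0.5],[0.12,0.0,0.06,0.0,0.0,0.006,0.5],[0.12,0.0,0.05,0.0,0.0,0.005,0.5],[0.11,0.004,0.057,0.0,0.0,0.006,0.5]]
```

View pics/w1.png

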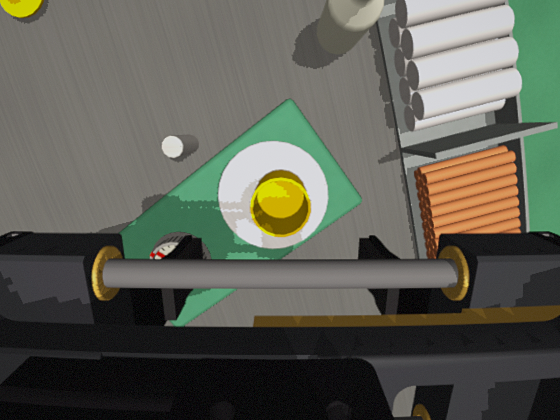

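The view from above the pan shows the yellow tin upright at about (280,203), wholly on the white pan (273,195), and stub_c still standing at (179,147). Measured positions put the tin 8 mm off the pan's centre, and the pan has sunk about 6 mm. Next is the lid.

```bash
python3 plan.py .5 .48,.15,.28,-24 .4045,.307,.22,-27
```

```text
t 8.7 p [ 0.6437 -0.0011  0.3166] q [-0.54, 0.41, 0.65, 1.4, -0.25, 1.42, -0.15]
[[0.06,-0.11,0.02,0.0,0.0,0.008,0.5],[0.05,-0.11,0.02,0.0,0.0,0.008,0.5],[0.05,-0.11,0.02,0.0,0.0,0.008,0.5],[0.05,-0.11,0.02,0.0,0.0,0.009,0.5],[0.05,-0.12,0.02,0.0,0.0,0.008,0.5],[0.042,-0.118,0.023,0.0,0.0,0.009,0.5],[0.08,-0.09,0.04,0.0,0.0,0.003,0.5],[0.07,-0.09,0.04,0.0,0.0,0.003,0.5],[0.07,-0.09,0.04,0.0,0.0,0.004,0.5],[0.07,-0.09,0.04,0.0,0.0,0.003,0.5],[0.077,-0.09,0.04,0.0,0.0,0.004,0.5]]
```

arm_command(motion=[[0.06, -0.11, 0.02, 0, 0, 0.008, 0.5], [0.05, -0.11, 0.02, 0, 0, 0.008, 0.5], [0.05, -0.11, 0.02, 0, 0, 0.008, 0.5], [0.05, -0.11, 0.02, 0, 0, 0.009, 0.5], [0.05, -0.12, 0.02, 0, 0, 0.008, 0.5], [0.042, -0.118, 0.023, 0, 0, 0.009, 0.5], [0.08, -0.09, 0.04, 0, 0, 0.003, 0.5], [0.07, -0.09, 0.04, 0, 0, 0.003, 0.5], [0.07, -0.09, 0.04, 0, 0, 0.004, 0.5], [0.07, -0.09, 0.04, 0, 0, 0.003, 0.5], [0.077, -0.09, 0.04, 0, 0, 0.004, 0.5], [0, 0, 0, 0, 0, 0, 0.5], [0, 0, 0, 0, 0, 0, 0.5]])

```text
time: 10.0
tcp_pos: [0.4041, 0.3069, 0.2196]
orientation: [2.677, 1.642, -0.004]
ft_force: [0.2, -0.3, -0.4]
gripper_width: 0.0434
finger_force: 0.0
```

```bash
python3 rim.py .4045 .307 .045 .005 .025 y;python3 rim.py .4045 .307 .025 .035 .055 y; python3 plan.py .5 .4045,.307,.089,-27; python3 - <<'E'
import numpy as np;from h import save
save('w2',np.load('wrist.npz')['im'])
E
```

```text
2475 med [0.4053 0.3116 0.0153] circ [0.4024 0.3082 0.0309]
483 med [0.4031 0.3092 0.045 ] circ [0.4026 0.3084 0.0109]
t 10.1 p [0.4054 0.3059 0.2205] q [-1.13, 0.13, 0.42, 1.88, -0.06, 1.15, -1.16]
[[0.0,0.0,0.11,0.0,0.0,0.0,0.5],[0.0,0.0,0.11,0.0,0.0,0.0,0.5],[0.0,0.0,0.11,0.0,0.0,0.0,0.5],[0.002,-0.004,0.108,0.0,0.0,-0.001,0.5]]
```

View pics/w2.png

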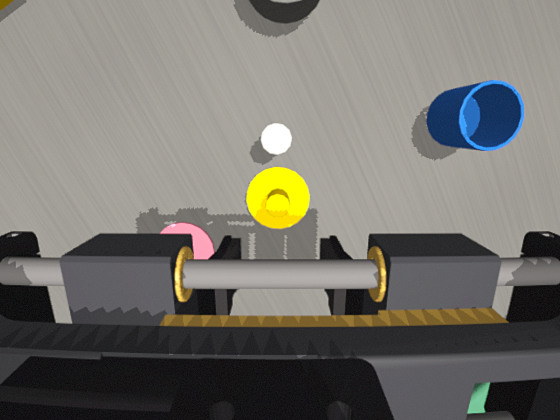

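The wrist view shows the yellow lid at (278,198), stub_b at (276,138), the pink lid at (187,240) and the blue tin at (475,118). Both fingers straddle the yellow lid's line clear of everything else. I'll descend and grip.

arm_command(motion=[[0.002, -0.008, 0.11, 0, 0, 0, 0.5], [0, 0, 0.11, 0, 0, 0, 0.5], [0, 0, 0.11, 0, 0, 0, 0.5], [0, 0, 0.1, 0, 0, 0, 0.5], [0, 0, 0.004, 0, 0, 0, 0.5], [0, 0, 0, 0, 0, 0, 0], [0, 0, 0, 0, 0, 0, 0], [0, 0, 0, 0, 0, 0, 0], [0, 0, 0, 0, 0, 0, 0], [0, 0, 0, 0, 0, 0, 0]], squeeze=20)

```text
time: 11.1
tcp_pos: [0.4038, 0.3092, 0.0919]
orientation: [-2.679, -1.639, -0.003]
ft_force: [-1.1, -1.8, 7.5]
gripper_width: 0.0213
finger_force: 20.0
```

```bash
python3 plan.py 0 .4025,.3085,.27,-27  .6425,-.003,.27,-15 .6425,-.003,.23,-15
```

```text
t 11.1 p [0.4038 0.3092 0.0919] q [-1.1, 0.31, 0.4, 1.99, -0.15, 0.87, -1.09]
[[0.0,0.0,-0.12,0.0,0.0,0.0,0.0],[0.0,0.0,-0.12,0.0,0.0,0.0,0.0],[0.0,0.0,-0.12,0.0,0.0,0.0,0.0],[0.0,0.0,-0.12,0.0,0.0,0.0,0.0],[-0.003,-0.002,-0.114,0.0,-0.001,0.0,0.0],[-0.06,0.12,0.0,0.0,0.0,-0.007,0.0],[-0.06,0.12,0.0,0.0,0.0,-0.007,0.0],[-0.06,0.12,0.0,0.0,0.0,-0.007,0.0],[-0.06,0.11,0.0,0.0,0.0,-0.007,0.0],[-0.07,0.11,0.0,0.0,0.0,-0.007,0.0],[-0.07,0.11,0.0,0.0,0.0,-0.006,0.0],[-0.07,0.11,0.0,0.0,0.0,-0.007,0.0],[-0.07,0.11,0.0,0.0,0.0,-0.006,0.0],[-0.07,0.11,0.0,0.0,0.0,-0.007,0.0],[-0.081,0.103,0.001,0.0,0.0,-0.006,0.0],[0.0,0.0,0.07,0.0,0.0,0.0,0.0],[0.001,0.0,0.064,0.0,0.0,0.0,0.0]]
```

arm_command(motion=[[0, 0, -0.12, 0, 0, 0, 0], [0, 0, -0.12, 0, 0, 0, 0], [0, 0, -0.12, 0, 0, 0, 0], [0, 0, -0.12, 0, 0, 0, 0], [-0.003, -0.002, -0.114, 0, 0, 0, 0], [-0.06, 0.12, 0, 0, 0, -0.007, 0], [-0.06, 0.12, 0, 0, 0, -0.007, 0], [-0.06, 0.12, 0, 0, 0, -0.007, 0], [-0.06, 0.11, 0, 0, 0, -0.007, 0], [-0.07, 0.11, 0, 0, 0, -0.007, 0], [-0.07, 0.11, 0, 0, 0, -0.006, 0], [-0.07, 0.11, 0, 0, 0, -0.007, 0], [-0.07, 0.11, 0, 0, 0, -0.006, 0], [-0.07, 0.11, 0, 0, 0, -0.007, 0], [-0.08, 0.1, 0, 0, 0, -0.006, 0], [0, 0, 0, 0, 0, 0, 0], [0, 0, 0, 0, 0, 0, 0], [0, 0, 0, 0, 0, 0, 0]])

```text
time: 12.9
tcp_pos: [0.6409, -0.0016, 0.2688]
orientation: [-2.491, -1.913, -0.0]
ft_force: [0.7, 0.2, -1.0]
gripper_width: 0.0215
finger_force: 20.0
```

```bash
python3 - <<'E'
from h import *
p,r,s=pose();print(p,r.as_matrix()[:,1].round(3),s['gripper_width'],s['ft_force'])
im,P=cloud('wrist'); save('w3',im)
hsv=cv2.cvtColor(im,cv2.COLOR_RGB2HSV); Y=(hsv[...,0]>18)&(hsv[...,0]<38)&(hsv[...,1]>100)&(np.hypot(P[...,0]-.6425,P[...,1])<.06)
for z0,z1 in ((.125,.145),(.18,.23)):
    Q=P[Y&(P[...,2]>z0)&(P[...,2]<z1)]
    if len(Q): print(len(Q),np.median(Q,0).round(4),Q.min(0).round(4),Q.max(0).round(4),cv2.minEnclosingCircle(Q[:,:2].astype(np.float32)))
E
```

```text
[ 0.64093119 -0.00156586  0.26880425] [ 0.966 -0.258 -0.001] 0.021509116259197686 [ 0.66733437  0.16054442 -1.04716735]
472 [0.6516 0.0206 0.1381] [ 0.6239 -0.003   0.125 ] [0.6701 0.0251 0.1404] ((0.6470596194267273, 0.007154090795665979), 0.025149820372462273)
4724 [0.6432 0.0094 0.1922] [ 0.6112 -0.0338  0.1874] [0.6705 0.0281 0.2298] ((0.6400742530822754, -0.0029110005125403404), 0.03124576061964035)
```

View pics/w3.png

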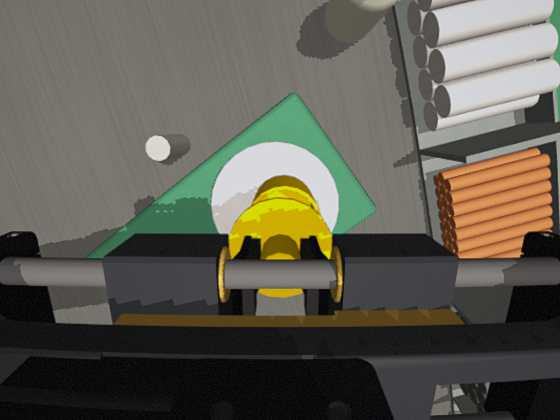

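The wrist view shows the yellow lid level in the fingers (flange centred at about (281,240)), with the tin's rim under it on the pan. The measured offset from lid to tin is 2.4 mm along tool y. I'll correct that and lower.

arm_command(motion=[[0.002, 0.008, 0.05, 0, 0, 0, 0], [0, 0, 0.05, 0, 0, 0, 0], [0, 0, 0.02, 0, 0, 0, 0], [0, 0, 0.015, 0, 0, 0, 0], [0, 0, 0.01, 0, 0, 0, 0], [0, 0, 0.01, 0, 0, 0, 0], [0, 0, 0, 0, 0, 0, 0], [0, 0, 0, 0, 0, 0, 0]])

```text
time: 13.75
tcp_pos: [0.6438, -0.0029, 0.2226]
orientation: [2.492, 1.912, 0.001]
ft_force: [-0.8, 0.5, -0.0]
gripper_width: 0.0213
finger_force: 20.0
```

```bash
python3 - <<'E'
from h import *
p,r,s=pose();print(p,s['gripper_width'],s['ft_force'],s['time'])
for n in ['wrist','scene']:
    im,P=cloud(n)
    hsv=cv2.cvtColor(im,cv2.COLOR_RGB2HSV); D=np.hypot(P[...,0]-.6425,P[...,1]+.003)
    Y=(hsv[...,0]>18)&(hsv[...,0]<38)&(hsv[...,1]>100)&(D<.06)
    Q=P[Y]; print(n,len(Q),np.percentile(Q[:,2],[1,25,50,75,99]).round(4))
    Q=P[Y&(P[...,2]>.14)&(D>.015)]; print('flange',np.median(Q[:,2]).round(4),cv2.minEnclosingCircle(Q[:,:2].astype(np.float32)))
    Q=P[(hsv[...,1]<40)&(np.hypot(P[...,0]-.6346,P[...,1]+.0035)<.055)&(P[...,2]<.095)&(P[...,2]>.065)]; print('pan',np.median(Q[:,2]).round(4))
E
```

```text
[ 0.64384288 -0.00288565  0.22261608] 0.021306326218403615 [-0.7941608   0.4707196  -0.04366348] 13.75
wrist 10948 [0.0938 0.1458 0.2061 0.2505 0.2716]
flange 0.2474 ((0.644377589225769, 0.011978675611317158), 0.04739690199494362)
pan 0.0787
scene 467 [0.0843 0.1132 0.142  0.1484 0.2338]
flange 0.1475 ((0.6572784185409546, 0.003415856510400772), 0.041498832404613495)
pan 0.0805
```

arm_command(motion=[[0, 0, 0.005, 0, 0, 0, 0], [0, 0, 0.005, 0, 0, 0, 0], [0, 0, 0, 0, 0, 0, 0], [0, 0, 0, 0, 0, 0, 0.35], [0, 0, 0, 0, 0, 0, 0.5], [0, 0, 0, 0, 0, 0, 0.5], [0, 0, 0, 0, 0, 0, 0.5], [0, 0, -0.08, 0, 0, 0, 0.5], [0, 0, -0.12, 0, 0, 0, 0.5], [0, 0, -0.13, 0, 0, 0, 1], [-0.13, -0.05, 0, 0, 0, 0, 1], [-0.13, -0.05, 0, 0, 0, 0, 1], [0, 0, 0, 0, 0, 0, 1], [0, 0, 0, 0, 0, 0, 1]])

```text
time: 15.25
tcp_pos: [0.5942, -0.0713, 0.3188]
orientation: [-2.494, -1.91, -0.002]
ft_force: [0.1, 1.2, -0.0]
gripper_width: 0.0753
finger_force: 0.0
```

```bash
cat > chk.py <<'E'
from h import *
p,r,s=pose();print(p,s['joint_pos'],s['time'])
im,P=cloud('wrist'); np.savez('wrist',im=im,P=P)
hsv=cv2.cvtColor(im,cv2.COLOR_RGB2HSV); D=np.hypot(P[...,0]-.6425,P[...,1]+.003)
Y=(hsv[...,0]>18)&(hsv[...,0]<38)&(hsv[...,1]>100)&(D<.06)
for nm,k in (('flange',Y&(P[...,2]>.13)&(P[...,2]<.155)),('grip',Y&(P[...,2]>.165)&(P[...,2]<.19)),('pan',(hsv[...,1]<40)&(np.hypot(P[...,0]-.6346,P[...,1]+.0035)<.065)&(P[...,2]<.095)&(P[...,2]>.065)),('bez',(np.hypot(P[...,0]-.503,P[...,1]+.06)<.042)&(P[...,2]>.069)&(P[...,2]<.085))):
    Q=P[k]
    if len(Q)>5: print(nm,len(Q),np.median(Q,0).round(4),Q[:,2].std().round(4),np.round(cv2.minEnclosingCircle(Q[:,:2].astype(np.float32))[0],4),cv2.minEnclosingCircle(Q[:,:2].astype(np.float32))[1])
save('w4',im)
for n in('wrist','top'):
    if n=='top': manip.capture('top')
    for q in ['bezel_top','zero_mark','needle_tip','lid_yellow']: print(n,q,[(np.round(d['centre'],4).tolist(),round(d['conf'],2)) for d in manip.tip_of(n,q)][:3])
E
python3 chk.py
```

```text
[ 0.59418068 -0.07125717  0.31881046] [-0.52304521  0.30007753  0.70896622  1.52899585 -0.19817331  1.38485896
 -0.06342689] 15.25
flange 3505 [ 0.6407 -0.0035  0.141 ] 0.0011 [ 0.6426 -0.0044] 0.030608464032411575
grip 690 [ 0.6421 -0.0043  0.1709] 0.0009 [ 0.6423 -0.0045] 0.011109227314591408
pan 6122 [6.16e-01 6.00e-04 7.60e-02] 0.0008 [ 0.6346 -0.004 ] 0.060141682624816895
bez 779 [ 0.4993 -0.0566  0.0729] 0.0014 [ 0.5002 -0.057 ] 0.03382706642150879
wrist bezel_top [([0.4971, -0.0555, 0.0715], 0.76)]
wrist zero_mark [([0.48, -0.0401, 0.0701], 0.74)]
wrist needle_tip [([0.4914, -0.0769, 0.0627], 0.7)]
wrist lid_yellow [([0.5709, -0.0282, -0.0004], 0.29)]
top bezel_top []
top zero_mark []
top needle_tip []
top lid_yellow [([0.2954, 0.3003, -0.0003], 0.78), ([0.6421, -0.0031, 0.1285], 0.62), ([0.4988, 0.4831, -0.0004], 0.37)]
```

View pics/w4.png

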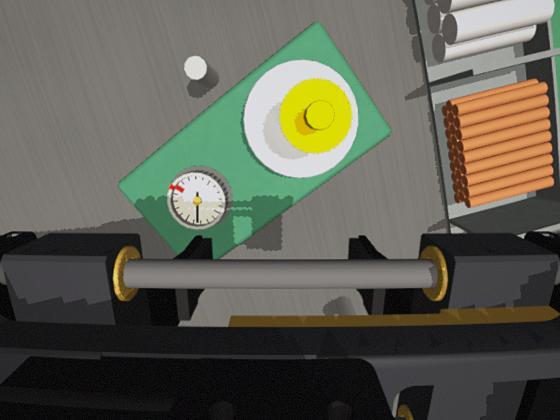

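The wrist view shows the lid closed on the tin at (318,115), both wholly on the pan. The needle points down from the dial hub (197,200), and the red mark is at (176,187). Heights agree: pan at 76 mm, flange top at 141 mm, which is 65 mm above the pan.

```bash
cat > dial.py <<'E'
from h import *
def dial(new=True,c0=(.5005,-.058)):
    if new: im,P=cloud('wrist')
    else: f=np.load('wrist.npz');im,P=f['im'],f['P']
    hsv=cv2.cvtColor(im,cv2.COLOR_RGB2HSV).astype(int); D=np.hypot(P[...,0]-c0[0],P[...,1]-c0[1])
    Q=P[(D<.042)&(P[...,2]>.070)&(P[...,2]<.08)]
    c,rad=cv2.minEnclosingCircle(Q[:,:2].astype(np.float32))
    hub=P[(D<.012)&(hsv[...,0]>15)&(hsv[...,0]<38)&(hsv[...,1]>90)]
    h=np.median(hub[:,:2],0) if len(hub)>2 else np.array(c)
    print('rim',np.round(c,4),round(rad,4),'hub',len(hub),h.round(4))
    d=P[...,:2]-h; rr=np.hypot(d[...,0],d[...,1])
    red=((hsv[...,0]<8)|(hsv[...,0]>172))&(hsv[...,1]>110)&(rr<.03)&(D<.035)
    blk=(hsv[...,2]<70)&(rr>.007)&(rr<.019)
    A={}
    for n,k in(('red',red),('needle',blk)):
        v=d[k]; a=np.degrees(np.arctan2(*v.sum(0)[::-1])); A[n]=a
        print(n,len(v),'ang',a.round(1),'rad',np.hypot(*v.mean(0)).round(4),'std',np.degrees(np.std(np.angle(np.exp(1j*(np.arctan2(v[:,1],v[:,0])-np.radians(a)))))).round(1))
    print('turn ccw deg',((A['needle']-A['red']+180)%360-180).round(1)); return im,P,np.array(c)
if __name__=='__main__':
    import sys; dial(len(sys.argv)<2)
E
python3 dial.py old; python3 plan.py 1 .5005,-.058,.2,-60
```

```text
rim [ 0.5002 -0.057 ] 0.0338 hub 59 [ 0.4998 -0.0579]
red 46 ang 130.7 rad 0.0246 std 13.2
needle 11 ang -107.6 rad 0.0088 std 68.6
turn ccw deg 121.8
t 15.75 p [ 0.5947 -0.0702  0.3182] q [-0.52, 0.3, 0.71, 1.53, -0.2, 1.38, -0.06]
[[-0.01,-0.05,0.07,0.0,0.0,0.042,1.0],[-0.01,-0.05,0.06,0.0,0.0,0.042,1.0],[-0.02,-0.05,0.07,0.0,0.0,0.042,1.0],[-0.03,-0.05,0.06,0.0,0.0,0.041,1.0],[-0.03,-0.04,0.07,0.0,0.0,0.042,1.0],[-0.038,-0.036,0.064,0.0,0.0,0.041,1.0]]
```

```bash
python3 plan.py 1 .5002,-.058,.21,-68 .5002,-.058,.126,-68
```

```text
t 15.75 p [ 0.5947 -0.0702  0.3182] q [-0.52, 0.3, 0.71, 1.53, -0.2, 1.38, -0.06]
[[-0.01,-0.04,0.05,0.0,0.0,0.042,1.0],[-0.01,-0.04,0.05,0.0,0.0,0.042,1.0],[-0.02,-0.04,0.05,0.0,0.0,0.042,1.0],[-0.02,-0.04,0.05,0.0,0.0,0.042,1.0],[-0.03,-0.04,0.05,0.0,0.0,0.042,1.0],[-0.03,-0.03,0.06,0.0,0.0,0.042,1.0],[-0.041,-0.034,0.051,0.0,0.0,0.043,1.0],[0.0,0.0,0.09,0.0,0.0,0.0,1.0],[0.0,0.0,0.09,0.0,0.0,0.0,1.0],[0.0,0.0,0.1,0.0,0.0,0.0,1.0]]
```

arm_command(motion=[[-0.01, -0.04, 0.05, 0, 0, 0.042, 1], [-0.01, -0.04, 0.05, 0, 0, 0.042, 1], [-0.02, -0.04, 0.05, 0, 0, 0.042, 1], [-0.02, -0.04, 0.05, 0, 0, 0.042, 1], [-0.03, -0.04, 0.05, 0, 0, 0.042, 1], [-0.03, -0.03, 0.06, 0, 0, 0.042, 1], [-0.041, -0.034, 0.051, 0, 0, 0.043, 1], [0, 0, 0, 0, 0, 0, 1], [0, 0, 0, 0, 0, 0, 1], [0, 0, 0, 0, 0, 0, 1]])

```text
time: 16.75
tcp_pos: [0.5013, -0.0583, 0.211]
orientation: [3.083, 0.601, 0.003]
ft_force: [0.3, 0.3, 0.6]
gripper_width: 0.0869
finger_force: 0.0
```

```bash
python3 dial.py; python3 plan.py 1 .5002,-.058,.126,-68
```

```text
rim [ 0.5001 -0.0577] 0.0334 hub 121 [ 0.5001 -0.0577]
red 157 ang 92.4 rad 0.0159 std 53.2
needle 33 ang -109.3 rad 0.0105 std 60.9
turn ccw deg 158.3
t 16.8 p [ 0.5013 -0.0584  0.211 ] q [-0.73, 0.15, 0.83, 1.92, -0.13, 1.12, -1.04]
[[0.0,0.0,0.09,0.0,0.0,0.0,1.0],[0.0,0.0,0.1,0.0,0.0,0.0,1.0],[-0.003,-0.003,0.093,0.0,0.0,0.0,1.0]]
```

arm_command(motion=[[-0.003, -0.004, 0.09, 0, 0, 0, 1], [0, 0, 0.09, 0, 0, 0, 1], [0, 0, 0.07, 0, 0, 0, 1], [0, 0, 0.033, 0, 0, 0, 1], [0, 0, 0, 0, 0, 0, 1], [0, 0, 0, 0, 0, 0, 1], [0, 0, 0, 0, 0, 0, 0], [0, 0, 0, 0, 0, 0, 0], [0, 0, 0, 0, 0, 0, 0], [0, 0, 0, 0, 0, 0, 0], [0, 0, 0, 0, 0, 0, 0]], squeeze=20)

```text
time: 17.9
tcp_pos: [0.4992, -0.0575, 0.1255]
orientation: [-3.084, -0.597, -0.001]
ft_force: [-0.2, -1.2, 4.0]
gripper_width: 0.0661
finger_force: 20.0
```

arm_command(motion=[[0, 0, 0, 0, 0, -0.02, 0], [0, 0, 0, 0, 0, -0.035, 0], [0, 0, 0, 0, 0, -0.04, 0], [0, 0, 0, 0, 0, -0.04, 0], [0, 0, 0, 0, 0, -0.04, 0], [0, 0, 0, 0, 0, -0.04, 0], [0, 0, 0, 0, 0, -0.04, 0], [0, 0, 0, 0, 0, -0.04, 0], [0, 0, 0, 0, 0, -0.04, 0], [0, 0, 0, 0, 0, -0.04, 0], [0, 0, 0, 0, 0, -0.04, 0], [0, 0, 0, 0, 0, -0.04, 0], [0, 0, 0, 0, 0, -0.04, 0], [0, 0, 0, 0, 0, -0.04, 0], [0, 0, 0, 0, 0, -0.04, 0], [0, 0, 0, 0, 0, -0.04, 0], [0, 0, 0, 0, 0, -0.04, 0], [0, 0, 0, 0, 0, -0.02, 0], [0, 0, 0, 0, 0, 0, 0], [0, 0, 0, 0, 0, 0, 0]])

```text
time: 19.9
tcp_pos: [0.5012, -0.0577, 0.1257]
orientation: [0.984, 2.977, 0.002]
ft_force: [13.6, -1.4, -8.6]
gripper_width: 0.0659
finger_force: 20.0
```

```bash
python3 - <<'E'
from h import *
p,r,s=pose(); y=r.as_matrix()[:,1]; print(p,np.degrees(np.arctan2(y[1],y[0])),s['gripper_width'],s['finger_force'],s['ft_force'],s['ft_torque'],s['joint_pos'])
E
```

```text
[ 0.50119474 -0.05768129  0.1257085 ] 53.41057102804383 0.06594332032202575 19.998722216114402 [13.56955212 -1.40858487 -8.60092373] [-0.5267179  -2.63373559  0.02903125] [-0.37481077  0.2425714   0.44460261  1.98371944 -0.12805639  0.93625081
  1.06613435]
```

arm_command(motion=[[0, 0, 0, 0, 0, 0, 1], [0, 0, 0, 0, 0, 0, 1], [0, 0, 0, 0, 0, 0, 1], [0, 0, 0, 0, 0, 0, 1], [0, 0, -0.1, 0, 0, 0, 1], [0, 0, -0.13, 0, 0, 0, 1], [0, 0, -0.13, 0, 0, 0, 1], [-0.12, 0, -0.06, 0, 0, 0, 1], [-0.12, 0, 0, 0, 0, 0, 1], [0, 0, 0, 0, 0, 0, 1], [0, 0, 0, 0, 0, 0, 1], [0, 0, 0, 0, 0, 0, 1]])

```text
time: 21.1
tcp_pos: [0.5561, -0.0998, 0.2507]
orientation: [-0.986, -2.982, -0.0]
ft_force: [-0.5, 0.8, 0.8]
gripper_width: 0.087
finger_force: 0.0
```

```bash
cat > ortho.py <<'E'
import sys; from h import *
c,e,r=cam('wrist'); im,_=manip.capture('wrist'); p,_,s=pose(); print(p,s['time'])
cx,cy=.5001,-.0577; S=500; h=.04
u=np.linspace(-h,h,S); X,Y=np.meshgrid(cx+u[::-1],cy+u[::-1],indexing='ij')   # up=+x, left=+y
z=float(sys.argv[2]); q=(np.stack([X,Y,np.full_like(X,z)],-1)-e)@r
x,y=q[...,0]/q[...,2],q[...,1]/q[...,2]; k=1+c['k1']*(x*x+y*y)
o=cv2.remap(im,(x*k*c['fx']+c['cx']).astype(np.float32),(y*k*c['fy']+c['cy']).astype(np.float32),cv2.INTER_CUBIC); save(sys.argv[1],o)
E
python3 ortho.py o1 .067; python3 dial.py
```

```text
[ 0.55607593 -0.09970035  0.25085132] 21.15
rim [ 0.4995 -0.0575] 0.0332 hub 101 [ 0.4997 -0.0577]
red 72 ang -105.8 rad 0.0252 std 3.6
needle 19 ang -109.0 rad 0.0109 std 54.9
turn ccw deg -3.1
```

View pics/o1.png

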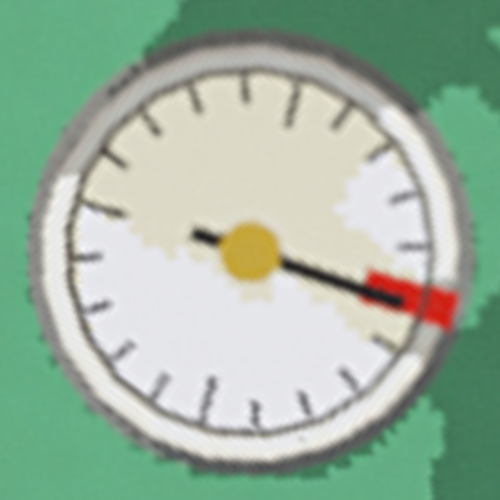

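The rectified dial shows the needle from hub (250,251) to tip (402,300), inside the red mark centred at about (412,297). I'll measure the remaining error more exactly.

```bash
cat > err.py <<'E'
import sys,cv2,numpy as np
im=cv2.imread('pics/'+sys.argv[1]+'.png'); hsv=cv2.cvtColor(im,cv2.COLOR_BGR2HSV).astype(int)
v,u=np.mgrid[0:500,0:500]
def cen(k): return np.array([u[k].mean(),v[k].mean()])
hub=cen((hsv[...,0]>15)&(hsv[...,0]<32)&(hsv[...,1]>120)&(np.hypot(u-250,v-250)<60))
r=np.hypot(u-hub[0],v-hub[1])/6.25
a=np.degrees(np.arctan2(-(v-hub[1]),u-hub[0]))   # image ccw = world ccw
red=((hsv[...,0]<8)|(hsv[...,0]>172))&(hsv[...,1]>150)&(hsv[...,2]>120)&(r>16)&(r<34)
blk=(hsv[...,2]<60)&(r>6)&(r<24.5)&(abs((a-float(sys.argv[2])+180)%360-180)<20)
rc,bc=cen(red),cen(blk); f=lambda d:np.degrees(np.arctan2(-d[1],d[0]))
l=cv2.fitLine(np.stack([u[blk],v[blk]],1).astype(np.float32),cv2.DIST_L2,0,.01,.01).ravel()
lr=cv2.fitLine(np.stack([u[red],v[red]],1).astype(np.float32),cv2.DIST_L2,0,.01,.01).ravel()
print('hub',hub.round(1),'red',f(rc-hub).round(2),'line',f(lr[:2]).round(2),red.sum(),'needle',f(bc-hub).round(2),'line',f(l[:2]).round(2),blk.sum())
E
python3 err.py o1 -17; python3 plan.py 1 .5001,-.0577,.25,53.4 .5001,-.0577,.126,53.4
```

```text
hub [249.7 251.9] red -15.64 line -22.61 2160 needle -18.67 line -18.63 622
t 21.2 p [ 0.5562 -0.0997  0.251 ] q [-0.33, 0.24, 0.5, 1.7, -0.12, 1.23, 1.13]
[[0.12,0.0,0.0,0.0,0.0,0.0,1.0],[0.113,0.001,0.004,0.0,0.0,0.0,1.0],[0.0,0.0,0.1,0.0,0.0,0.0,1.0],[0.0,0.0,0.1,0.0,0.0,0.0,1.0],[0.0,0.0,0.11,0.0,0.0,0.0,1.0],[0.0,0.0,0.103,0.0,0.0,0.0,1.0]]
```

The mark is about 2° short, roughly 1 mm. I'll regrip and nudge it clockwise.

arm_command(motion=[[0.12, 0, 0, 0, 0, 0, 1], [0.113, 0, 0.004, 0, 0, 0, 1], [0, 0, 0.1, 0, 0, 0, 1], [0, 0, 0.1, 0, 0, 0, 1], [0, 0, 0.11, 0, 0, 0, 1], [0, 0, 0.07, 0, 0, 0, 1], [0, 0, 0.033, 0, 0, 0, 1], [0, 0, 0, 0, 0, 0, 1], [0, 0, 0, 0, 0, 0, 0], [0, 0, 0, 0, 0, 0, 0], [0, 0, 0, 0, 0, 0, 0], [0, 0, 0, 0, 0, 0, 0], [0, 0, 0, 0, 0, 0.007, 0], [0, 0, 0, 0, 0, 0.006, 0], [0, 0, 0, 0, 0, 0, 0], [0, 0, 0, 0, 0, 0, 0]])

```text
time: 22.8
tcp_pos: [0.5016, -0.058, 0.1269]
orientation: [1.048, 2.96, 0.003]
ft_force: [3.1, 5.2, 5.9]
gripper_width: 0.0662
finger_force: 20.0
```

arm_command(motion=[[0, 0, 0, 0, 0, 0, 1], [0, 0, 0, 0, 0, 0, 1], [0, 0, 0, 0, 0, 0, 1], [0, 0, 0, 0, 0, 0, 1], [0, 0, -0.1, 0, 0, 0, 1], [0, 0, -0.13, 0, 0, 0, 1], [0, 0, -0.13, 0, 0, 0, 1], [-0.12, 0, -0.06, 0, 0, 0, 1], [-0.12, 0, 0, 0, 0, 0, 1], [0, 0, 0, 0, 0, 0, 1], [0, 0, 0, 0, 0, 0, 1], [0, 0, 0, 0, 0, 0, 1]])

```text
time: 24.0
tcp_pos: [0.5559, -0.1035, 0.2515]
orientation: [-1.047, -2.961, 0.0]
ft_force: [-1.1, -0.6, -0.7]
gripper_width: 0.0869
finger_force: 0.0
```

```bash
python3 ortho.py o2 .067; python3 err.py o2 -17; python3 chk.py | head -8
```

```text
[ 0.55599509 -0.10334892  0.25169914] 24.05
hub [249.6 252. ] red -18.5 line -19.92 2260 needle -18.51 line -18.93 581
[ 0.55599509 -0.10334892  0.25169914] [-0.35142893  0.24144946  0.53175601  1.70284426 -0.1292593   1.23315508
  1.10228657] 24.05
flange 2846 [0.628  0.0011 0.1409] 0.0021 [ 0.6423 -0.0042] 0.03155326470732689
pan 7598 [ 0.611  -0.0049  0.0759] 0.0008 [ 0.6322 -0.0034] 0.059804417192935944
bez 1289 [ 0.4986 -0.0575  0.0729] 0.0013 [ 0.4996 -0.0577] 0.03324144706130028
wrist bezel_top [([0.498, -0.0546, 0.0732], 0.6)]
wrist zero_mark [([0.4854, -0.0819, 0.0726], 0.65)]
wrist needle_tip [([0.4914, -0.0772, 0.0641], 0.62)]
```

View pics/o2.png

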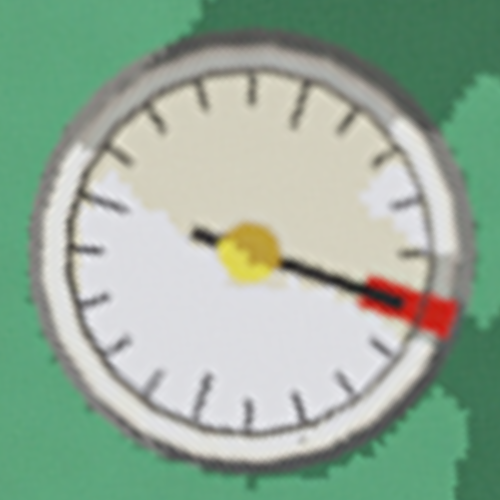

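The needle tip at (402,302) now lies in the middle of the red mark at about (410,305). Both angles measure -18.5°, the tin and lid are still in place, and the gripper is clear. I'm handing in.

```bash
python3 -c "
from cell import manip; print(manip.sign_off())"
```

```text
the job is handed in; nothing more can be done
None
```

The job is handed in: the yellow tin stands closed with its yellow lid wholly on the pan, the bezel's red zero mark lies under the needle's tip (both measured at -18.5°), and the gripper is clear of everything at about 24 s.

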